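# Pin the bottle carrier's shaft on the tumbler

## Robot

A 7-joint arm with a two-finger parallel gripper is mounted at the origin on the work surface. World frame = base frame: x ahead of the robot, y to its left, z up, the work surface at z = 0. Lengths are in m, angles in rad, forces in N, time in s.
With the tool pointing down it reaches from about 0.425 to 0.875 m from the base axis. Payload 4.7 kg.
Tool frame: the origin (TCP) lies on the centre line of the jaws, within the pads' length; the fingertips stand 14 mm ahead of it and the grasp point (between the pads) lies 5 mm behind it; z points along the fingers, y is the direction in which the jaws open and shut (so a half turn about z gives the same grasp; the last joint's range is limited). The gripper opens to 87 mm and grips with 3 to 60 N. Pads are 19 mm wide; open, the fingers measure 117 mm over their backs; the gripper's body (75 mm by 190 mm) begins 51 mm behind the grasp point.
Start: joints at [1.266, 0.321, -0.07, 1.45, 0.023, 1.371, -0.057], TCP at [0.204, -0.617, 0.206] pointing down, gripper open.
Joint ranges: [-2.86, 2.86], [-0.3, 2.09], [-1.38, 1.24], [0.06, 2.45], [-1.56, 4.7], [0.09, 2.05], [-2.69, 2.69]. Speed limits (rad/s): [2.57, 2.57, 3.14, 3.14, 3.14, 3.14, 3.14].

## Interface

Orientations are given as a rotation vector (axis times angle).
In Python, from bench import ctrl gives the robot as it stands. The module is installed in compiled form; this text tells all that it offers.
- The arm moves only by the tool step_arm, never from a script. Its argument "plan" is a list of rows, each a list of 3 entries, a list of its own where there are three numbers: the turn, a rotation vector about the tool's x, y, z in rad, then the shift along the tool's x, y, z in m, then the closure in counts, from 0 (fully open) to 255 (shut). In form: [[[rx, ry, rz], [x, y, z], hand], ...]. A call has exactly 10 rows; each row is the pose to reach, as a shift and turn from the pose commanded when the call began, along the tool's axes at that moment; what a row does not reach only later rows make up. A row lasts 1/8 s, in which the tool goes at most 62.5 mm and 10.7 degrees, less where a joint would pass 70% of its speed; a pose out of reach is approached as far as the arm can. A call with a gripper value outside its range is refused whole. The fingers move at their own pace and stop on an object; "squeeze" is the grip in N (left out, the last holds). Time passes only in rows, so rows that repeat a pose let the fingers close, or fill a call up. It gives the time, the measured TCP pose, the force and the opening at its end, in the units of the state.
- ctrl.get_state(): the state, without advancing time (a new reading comes with each control period).
- ctrl.get_image(name): name is "scene" or "top" or "wrist"; returns the picture (480x640x3 uint8, red, green, blue); there is no depth.
- ctrl.calibration(name): a dict with "fov_y" (degrees; the focal length in pixels is half the picture's height over the tangent of half this angle, whatever the lens; pixels are square), "cx", "cy" (the principal point, pixels), "rvec" (rotation vector, rad) and "tvec" (3), from world to camera coordinates, as OpenCV has them. Camera axes: x right, y down, z forward; pixel columns grow to the right and rows downward; lengths in m; the calibration is good to about 2 mm. A picture is of the moment at which its call begins: read the wrist's pose just before it. calibration takes no time and is no camera call; for the wrist camera it gives the pose at the moment of the call.
- ctrl.close_job(): hands the job in, once; it reports no verdict.
Trained networks look in the newest picture that a camera, given by its name, has taken for a name from the list of things; names that differ only in an ending like _2 or _b are one class to them, and where a whole thing is asked for, a point or a joint stands for the part that bears it (a point fixed in the world has none). Each returns a list of dicts, best first, with "score" (0 to 1); they miss things now and then, are a little off and sometimes report something else, mostly with a low value. They report only what shows in the picture. A call takes as long as a camera call. They do not tell look-alikes from the thing itself.
- ctrl.cut_out(camera, label): "pixels" (480x640 bool, what is visible of it) and "rect" ([left, top, width, height] in pixels, round what is visible of it).
The state is a dict: "time": time; "joint_positions": joint angles; "qd": joint speeds; "joint_torque": joint torques, N m; "position": TCP position; "tool_rot": TCP orientation; "ft_force": force on the tool from outside, world axes, zero at the start; "torque": the same for the moment, N m; "grip_width": opening from 0.0 (shut) to 1.0 (fully open).
Only numpy, scipy, OpenCV 4.12 (cv2) and the standard library are available. Lean on these libraries where they do the work, as an engineer would, in place of code of your own. Each camera call takes 0.05 s, during which the arm holds its last target.

## Task

Take the steel hitch pin from its grey stand and push it down through the cross hole near the end of the bottle tumbler's square shaft until its head sits fully home, with its wire loop towards the shaft's free end. Then swing the sprung loop down over the shaft end until it snaps underneath, and let go. The shaft has end play, so feel for the hole with a light touch; never force pin against shaft, and leave the other things on the bench alone.

Things in the scene. Friction and masses are not known exactly. Their poses are not given: they have to be found in the camera images.
- pin_grip (a point): Centre of the square post (14 x 14 mm, 24 mm tall) to grip on top of the steel hitch pin; z up the pin, -y to the side on which its loop swings. Below this point: the post's foot 12 mm, the loop's hinge line (along x) 17 mm, the head's flat underside 22 mm, the pin's tip 60 mm. The cross head under the post is 28 (x) x 14 (y) x 10 mm.
- pin: The same hitch pin: origin on its axis at the head's flat underside, z up, -y to its loop; 0.05 to 0.1 kg. The shank below is round, 8 mm thick, 38 mm long, the last 2 mm tapered to 7 mm. It starts upright in the stand, head resting on it. Pin and shaft must not be pressed together with more than 35 N.
- stand: Grey plastic pin stand, fixed to the bench: block 44 mm square with a loose 11 mm hole on a 70 mm square foot, 55 mm tall in all; origin at the centre of its underside, z up.
- loop (a joint): Loop angle, rad: 0 straight down along the shank (never under 0.15), 1.57 level; stays where left. Springy lengthwise: 4 N/mm, 8 mm at most. Swung down over the shaft end, its bar meets the end face at 0.6 and needs about 3 to 10 N straight down on the tab to stretch it 3 mm round the lower edge; it then snaps under the shaft, to 0.2 to 0.38. Unsnapped it stays above 0.5.
- loop_tab (a point): Middle of the flat thumb tab (24 x 18 x 3 mm) on the loop's end bar, square to the loop's plane: points up when the loop is level, outward from the shaft end when it hangs down. The loop is a U of 5 mm wire: legs 36 mm apart, bar 32 mm from the hinge line. Pressing down about 31 mm outward of the pin's axis to 25 to 33 mm below the hinge line closes it.
- hole_nominal (a point): Nominal mouth of the cross hole in the shaft's top face, 112 mm above the bench; fixed to the tumbler. z up; -y runs along the shaft to its free end. The shaft has end play: the true hole lies up to 13 mm either way along y, exactly at x = 0. Hole vertical, right through, 9 mm wide, 1 mm chamfer; the shaft's end face is 16 mm beyond the true hole's centre.
- tumbler: Bottle tumbler, fixed: origin on the bench below the nominal hole, axes as hole_nominal. Shaft: steel bar 24 mm square, axis 100 mm up, too stiff to shift by hand. Behind the nominal hole (+y): a 36 mm round collar from 29 mm, a carrier disc 120 mm across at 82 mm, the white housing (170 x 140 x 160 mm) at 175 mm. Nothing above or beside the shaft at the hole.
- bottle_a: Bystander, leave alone: amber bottle with black cap, 60 mm across, 120 mm tall; origin at its underside.
- bottle_b: Bystander, leave alone: amber bottle with blue cap, 54 mm across, 110 mm tall; origin at its underside.
- jar: Bystander, leave alone: white jar, 68 mm across, 85 mm tall; origin at its underside.
- beaker: Bystander, leave alone: glass beaker, 64 mm across, 80 mm tall; origin at its underside.
- wrench: Bystander, leave alone: steel wrench lying flat; origin at its underside.
- collar: Bystander, leave alone: spare steel collar lying flat, 40 mm across, 14 mm tall; origin at its underside.
- screwdriver: Bystander, leave alone: screwdriver lying flat; origin at its underside.
Not all that is in view belongs to the job. What is shaped like the pin but blue or green is not meant.

How it is judged:
By the outcome, as a careful person would: the job done as asked, in the order asked, and still so for the second after the job is handed in, with the robot touching nothing.
It also fails if it takes over 56 s, if anything falls off the work surface, if the arm or the gripper's body presses on something with over 40 N, if the wrist force passes 120 N, or if a joint passes its speed limit or range.

## Working session

There is one attempt and no reset: what is moved stays moved. The work goes in short steps, Python scripts to look and compute and a tool call to move; the robot and the scene stay as the last step left them, time stands still between calls to the robot, and variables do not carry over. Pictures are saved under pics/ and viewed, and the job is handed in when it is done.

Besides the shell and the picture viewer there is one more tool, called after "Request:" as name(argument=value, ...) on one line, values as JSON. step_arm: Moves the arm, as the interface text tells. Its arguments: {"type":"object","properties":{"plan":{"type":"array"},"squeeze":{"type":"number"}},"required":["plan"]}

```bash
mkdir -p pics; cat > h.py <<'E'
import numpy as np, cv2
from bench import ctrl
from scipy.spatial.transform import Rotation as R
def K(c):
    f=240/np.tan(np.radians(c["fov_y"])/2); return np.array([[f,0,c["cx"]],[0,f,c["cy"]],[0,0,1]])
def cal(n):
    c=ctrl.calibration(n); return K(c),R.from_rotvec(c["rvec"]).as_matrix(),np.array(c["tvec"])
def save(n,f):
    im=ctrl.get_image(n); cv2.imwrite("pics/"+f,im[:,:,::-1]); return im
def proj(n,P,c=None):
    k,r,t=c or cal(n); q=(r@np.atleast_2d(P).T).T+t; q=q@k.T; return q[:,:2]/q[:,2:]
def ray(n,uv,c=None):
    k,r,t=c or cal(n); d=r.T@np.linalg.solve(k,[uv[0],uv[1],1]); return -r.T@t,d
def atz(n,uv,z,c=None):
    o,d=ray(n,uv,c); return o+d*(z-o[2])/d[2]
E
python3 - <<'E'
from h import *
np.set_printoptions(precision=4,suppress=True)
for n in("scene","top","wrist"):
    save(n,n+"0.png"); c=ctrl.calibration(n); k,r,t=cal(n); print(n,c, -r.T@t)
    for l in("pin","stand","tumbler","loop_tab"):
        for d in ctrl.cut_out(n,l): print(l,round(d["score"],2),d["rect"])
s=ctrl.get_state(); print(s)
E
```

```text
scene {'fov_y': 50.5926690653444, 'cx': 318.0303583005998, 'cy': 238.12377325045804, 'rvec': array([ 1.1427,  2.162 , -1.1465]), 'tvec': array([ 0.4518, -0.1432,  1.0476])} [1.0371 0.1609 0.4697]
pin 0.8 [358.9, 261.6, 30.4, 54.4]
pin 0.79 [274.4, 230.1, 34.6, 29.7]
pin 0.58 [243.4, 206.6, 24.8, 38.6]
stand 0.73 [280.5, 240.5, 49.9, 59.9]
stand 0.24 [320.8, 201.4, 78.7, 50.3]
tumbler 0.9 [438.9, 214.9, 201.1, 219.8]
tumbler 0.48 [405.0, 249.6, 33.0, 18.9]
loop_tab 0.8 [355.2, 286.2, 32.4, 30.0]
loop_tab 0.64 [276.3, 228.4, 35.3, 25.7]
loop_tab 0.56 [247.5, 222.7, 24.8, 19.8]
loop_tab 0.55 [269.6, 233.1, 24.9, 27.0]
loop_tab 0.41 [321.7, 200.8, 80.0, 51.6]
top {'fov_y': 43.03519001970194, 'cx': 325.0420640630924, 'cy': 240.0609097480238, 'rvec': array([ 2.192 , -2.1672,  0.0303]), 'tvec': array([-0.1532,  0.5519,  1.0279])} [ 0.496  -0.1762  1.0524]
pin 0.88 [342.8, 212.8, 31.5, 25.6]
pin 0.72 [410.1, 243.0, 16.7, 21.4]
pin 0.53 [271.1, 224.1, 20.2, 14.5]
pin 0.25 [209.2, 122.0, 43.6, 40.5]
pin 0.23 [359.5, 143.4, 36.6, 38.3]
stand 0.57 [322.2, 208.6, 54.5, 47.5]
tumbler 0.81 [10.4, 215.9, 231.4, 121.0]
tumbler 0.57 [343.0, 212.7, 32.2, 31.1]
loop_tab 0.7 [347.9, 215.8, 26.9, 27.0]
wrist {'fov_y': 58.556095678054184, 'cx': 320.2329795987953, 'cy': 234.24501318500464, 'rvec': array([-2.3742,  1.7164,  0.2169]), 'tvec': array([-0.6507, -0.0311,  0.3894])} [ 0.2675 -0.5968  0.385 ]
{'time': 0.75, 'joint_positions': array([ 1.2661,  0.3209, -0.0701,  1.4505,  0.0226,  1.3708, -0.0569]), 'qd': array([-0.0007,  0.0001,  0.0016, -0.0001,  0.0008,  0.0005, -0.0001]), 'joint_torque': array([ -0.0005, -49.0997,  -0.4033, -31.2738,  -0.0638,   0.0334,
         0.    ]), 'position': array([ 0.2037, -0.6173,  0.2061]), 'tool_rot': array([ 3.1016,  0.4987, -0.0001]), 'ft_force': array([-0.4472,  0.0005,  0.2127]), 'torque': array([ 0.0083, -0.0211, -0.0137]), 'grip_width': 1.0047014624508832}
```

View pics/scene0.png

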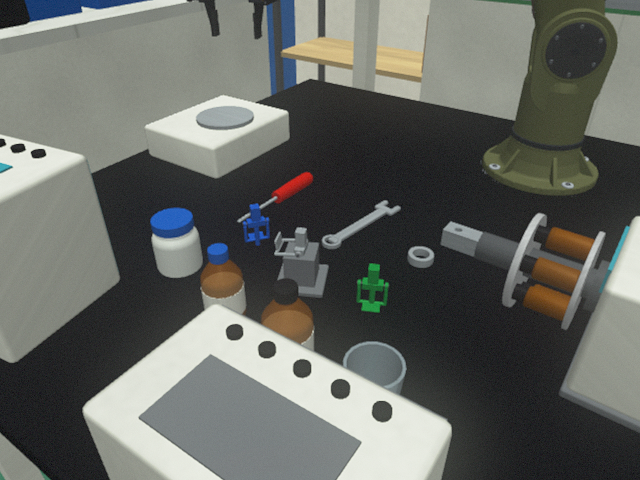

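View pics/top0.png

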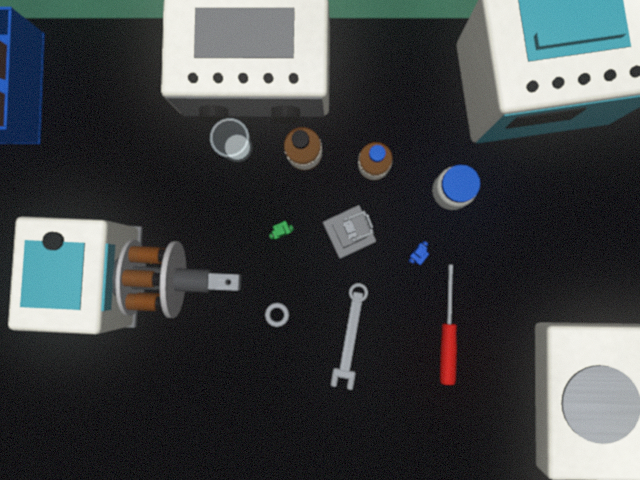

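View pics/wrist0.png

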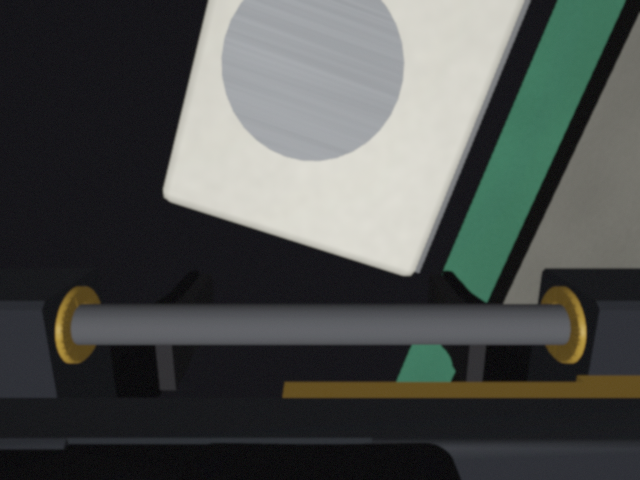

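The scene view shows three pin shapes: the grey one on the stand (scene 293,243; top 350,230), a green one (scene 373,288; top 281,230) and a blue one (scene 257,224; top 419,253). Only the grey one is steel and in the grey stand, so it fits. The shaft end with its hole is at top (228,282). I'll confirm the pin with enlarged crops.

```bash
python3 - <<'E'
import cv2,numpy as np
t=cv2.imread("pics/top0.png"); s=cv2.imread("pics/scene0.png")
a=cv2.resize(t[195:265,310:390],(400,350),interpolation=3)
b=cv2.resize(s[215:305,260:340],(400,450),interpolation=3)[:350]
c=cv2.resize(t[262:302,170:250],(400,200),interpolation=3)
d=cv2.resize(s[210:270,430:510],(400,300),interpolation=3)[50:250]
cv2.imwrite("pics/crop0.png",np.vstack([np.hstack([a,b]),np.hstack([c,d])]))
E
```

```text
(no output)
```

View pics/crop0.png

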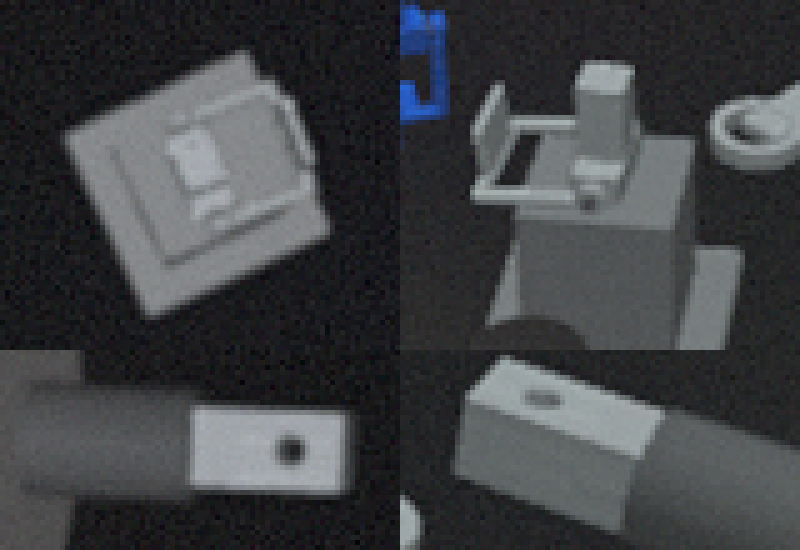

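The crop confirms it: steel pin on the stand with its loop level, and the shaft's hole visible in both views. Next I'll triangulate.

```bash
python3 - <<'E'
from h import *
np.set_printoptions(precision=4,suppress=True)
def tri(a,b):
    o1,d1=ray("top",a);o2,d2=ray("scene",b)
    A=np.stack([d1,-d2],1);s=np.linalg.lstsq(A,o2-o1,rcond=None)[0]
    p,q=o1+d1*s[0],o2+d2*s[1];return (p+q)/2,np.linalg.norm(p-q)
print("hole",tri((227.6,281.6),(458.2,229)),atz("top",(227.6,281.6),.112),atz("scene",(458.2,229),.112))
for z in(.112,):
  for c in((190,405),(347,410),(345,495),(192,493)):
    print(atz("top",(170+c[0]/5-.4,262+(c[1]-350)/5-.4),z))
print("post",tri((348.6,227),(301,229)),atz("scene",(301,229),.089))
s=ctrl.get_state();M=R.from_rotvec(s["tool_rot"]).as_matrix();print(M)
k,r,t=cal("wrist");print("cam in tool",M.T@(-r.T@t-s["position"]),M.T@r.T)
E
```

```text
hole (array([0.482 , 0.0007, 0.1117]), np.float64(0.0003419154089570327)) [0.4821 0.0005 0.112 ] [0.4825 0.001  0.112 ]
[0.4957 0.0319 0.112 ]
[ 0.4947 -0.017   0.112 ]
[ 0.4684 -0.0169  0.112 ]
[0.4684 0.0307 0.112 ]
post (array([ 0.5704, -0.1861,  0.0907]), np.float64(0.000253721447869546)) [ 0.5682 -0.1875  0.089 ]
[[ 0.9496  0.3135 -0.    ]
 [ 0.3135 -0.9496 -0.0001]
 [-0.0001  0.0001 -1.    ]]
cam in tool [ 0.0669  0.0006 -0.1789] [[ 0.0001 -0.9685 -0.2489]
 [ 1.      0.      0.0001]
 [-0.0001 -0.2489  0.9685]]
```

Hole at (0.482, 0.001, 0.112), pin post top at (0.570, -0.186, 0.089); both agree with the stated heights. Moving to a view and pre-grasp pose above the pin.

Request:
step_arm(plan=[[[0,0,-0.17],[0.052,-0.032,0],0],[[0,0,-0.34],[0.104,-0.063,0],0],[[0,0,-0.51],[0.156,-0.095,0],0],[[0,0,-0.68],[0.208,-0.127,0],0],[[0,0,-0.85],[0.26,-0.158,0.001],0],[[0,0,-1.02],[0.312,-0.19,0.002],0],[[0,0,-1.19],[0.364,-0.222,0.003],0],[[0,0,-1.36],[0.416,-0.253,0.004],0],[[0,0,-1.53],[0.468,-0.285,0.005],0],[[0,0,-1.57],[0.482,-0.294,0.006],0]], squeeze=25)

```text
time: 2.0
position: [0.5718, -0.1815, 0.2003]
tool_rot: [-1.83, -2.554, -0.005]
ft_force: [0.0, 0.2, 0.7]
grip_width: 0.999
```

```bash
python3 - <<'E'
from h import *
np.set_printoptions(precision=4,suppress=True)
s=ctrl.get_state();print(s["time"],s["position"],R.from_rotvec(s["tool_rot"]).as_matrix(),s["joint_positions"])
save("wrist","w1.png")
k,r,t=cal("wrist");np.savez("w1.npz",k=k,r=r,t=t)
E
```

```text
2.0 [ 0.5718 -0.1815  0.2003] [[-0.3215  0.9469  0.0017]
 [ 0.9469  0.3215  0.0023]
 [ 0.0017  0.0023 -1.    ]] [ 0.7507  0.2645 -0.5795  1.5743  0.1447  1.3455  0.4823]
```

View pics/w1.png

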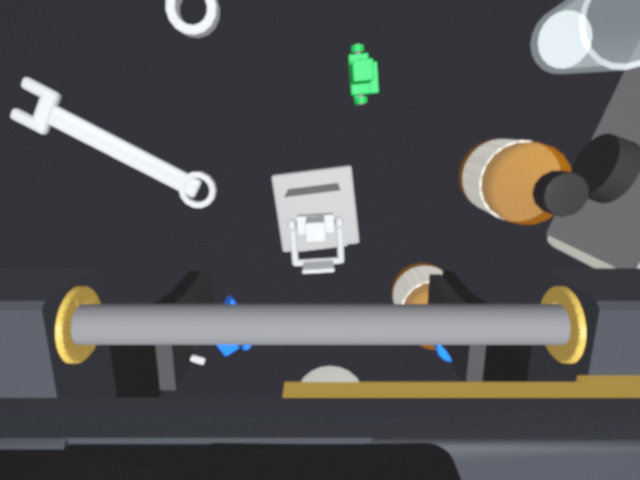

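```bash
python3 - <<'E'
import cv2
t=cv2.imread("pics/w1.png")
cv2.imwrite("pics/w1c.png",cv2.resize(t[155:280,255:375],(576,600),interpolation=3))
E
```

```text
(no output)
```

View pics/w1c.png

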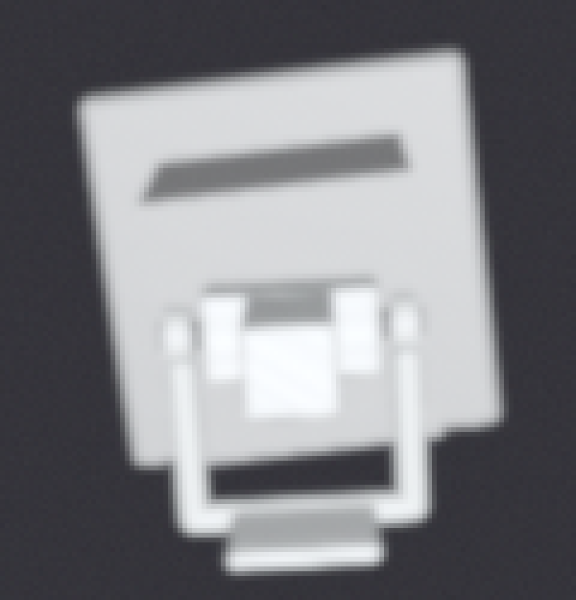

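```bash
python3 - <<'E'
from h import *
np.set_printoptions(precision=4,suppress=True)
d=np.load("w1.npz");c=(d["k"],d["r"],d["t"])
g=lambda p:(p[0]/4.8+255-.4,p[1]/4.8+155-.4)
P=[(243,328),(331,323),(340,413),(247,419)]
W=np.array([atz("w",g(p),.089,c) for p in P]);print(W,W.mean(0))
for i in range(4): 
    e=W[(i+1)%4]-W[i];print(np.linalg.norm(e),np.degrees(np.arctan2(e[1],e[0])))
for a,b,z in(((177,335),(405,325),.060),((222,338),(357,331),.065),((190,527),(420,512),.06)):
    e=atz("w",g(b),z,c)-atz("w",g(a),z,c);print(np.linalg.norm(e),np.degrees(np.arctan2(e[1],e[0])),(atz("w",g(b),z,c)+atz("w",g(a),z,c))/2)
print("tool y az",np.degrees(np.arctan2(.3215,.9469)))
E
```

```text
[[ 0.5611 -0.1843  0.089 ]
 [ 0.5729 -0.1795  0.089 ]
 [ 0.5785 -0.1919  0.089 ]
 [ 0.5659 -0.1971  0.089 ]] [ 0.5696 -0.1882  0.089 ]
0.012751327195938442 22.054448787181624
0.013547784041054655 -65.57087106020512
0.013634716553625819 -157.457423943949
0.013656094569747501 110.70520575679396
0.036334499721264374 21.29711478007186 [ 0.5696 -0.1887  0.06  ]
0.021197508617225858 21.766811638755037 [ 0.5693 -0.1884  0.065 ]
0.037577504179720216 22.629267324707968 [ 0.5818 -0.218   0.06  ]
tool y az 18.753839249519686
```

```bash
python3 - <<'E'
from h import *
np.set_printoptions(precision=4,suppress=True)
c=cal("wrist");s=ctrl.get_state();print(s["position"],s["tool_rot"],s["qd"])
save("wrist","w2.png")
s=ctrl.get_state();print(s["position"],s["tool_rot"],s["qd"]);np.savez("w2.npz",k=c[0],r=c[1],t=c[2])
t=cv2.imread("pics/w2.png")
cv2.imwrite("pics/w2c.png",cv2.resize(t[155:280,255:375],(576,600),interpolation=3))
E
```

```text
[ 0.5718 -0.1816  0.2   ] [-1.8299 -2.5533 -0.0045] [ 0.0397 -0.0233  0.0508  0.0254 -0.0025  0.0146 -0.0141]
[ 0.5702 -0.1846  0.1999] [-1.8364 -2.5483 -0.0014] [ 0.0431 -0.0155  0.0589  0.015   0.0186  0.0108 -0.004 ]
```

View pics/w2c.png

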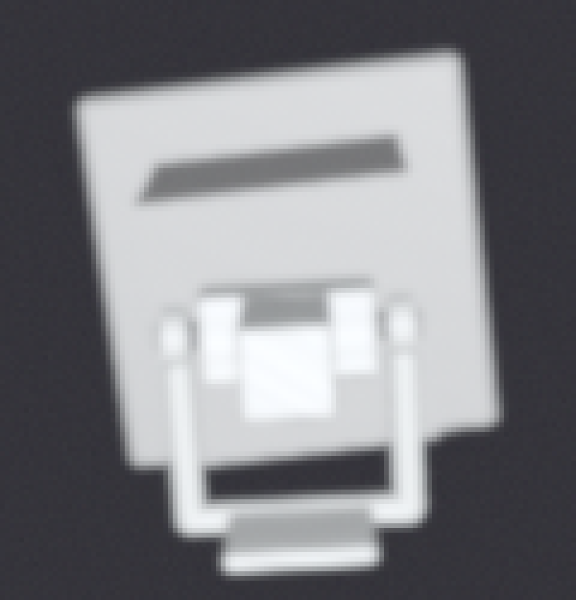

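Pin centre (0.5696, -0.188), pin x axis at azimuth 22°; loop bar 32 mm from the axis as given. Descending.

Request:
step_arm(plan=[[[0,0,-0.068],[-0.001,0,0.03],0],[[0,0,-0.068],[-0.001,0,0.06],0],[[0,0,-0.068],[-0.001,0,0.09],0],[[0,0,-0.068],[-0.001,0,0.11],0],[[0,0,-0.068],[-0.001,0,0.119],0],[[0,0,-0.068],[-0.001,0,0.119],0],[[0,0,-0.068],[-0.001,0,0.119],0],[[0,0,-0.068],[-0.001,0,0.119],255],[[0,0,-0.068],[-0.001,0,0.119],255],[[0,0,-0.068],[-0.001,0,0.119],255]], squeeze=15)

```text
time: 3.35
position: [0.5697, -0.188, 0.0813]
tool_rot: [1.754, 2.606, -0.0]
ft_force: [0.5, -0.1, -0.5]
grip_width: 0.746
```

Request:
step_arm(plan=[[[0,0,0],[0,0,0],255],[[0,0,0],[0,0,0],255],[[0,0,0],[0,0,0],255],[[0,0,0],[0,0,0],255],[[0,0,0],[0,0,0],255],[[0,0,0],[0,0,0],255],[[0,0,0],[0,0,0],255],[[0,0,0],[0,0,0],255],[[0,0,0],[0,0,0],255],[[0,0,0],[0,0,0],255]], squeeze=25)

```text
time: 4.6
position: [0.5696, -0.188, 0.081]
tool_rot: [1.754, 2.606, -0.0]
ft_force: [-0.9, 0.0, -0.6]
grip_width: 0.005
```

```bash
python3 - <<'E'
from h import *
np.set_printoptions(precision=4,suppress=True)
s=ctrl.get_state();print(s["time"],s["position"],s["tool_rot"],s["grip_width"],s["grip_width"]*87,s["ft_force"],s["torque"])
print(R.from_rotvec(s["tool_rot"]).as_matrix())
save("scene","s3.png");t=cv2.imread("pics/s3.png")
save("wrist","w3.png");w=cv2.imread("pics/w3.png")
cv2.imwrite("pics/c3.png",np.hstack([cv2.resize(t[180:300,230:350],(400,400),interpolation=3),cv2.resize(w,(400,300)).copy() if 0 else cv2.copyMakeBorder(cv2.resize(w,(400,300)),0,100,0,0,0)]))
E
```

```text
4.6 [ 0.5696 -0.188   0.081 ] [ 1.754   2.6063 -0.0001] 0.005153091507368604 0.44831896114106856 [-0.8503  0.0079 -0.6289] [ 0.0475 -0.139  -0.0316]
[[-0.3765  0.9264  0.    ]
 [ 0.9264  0.3765 -0.0001]
 [-0.0001 -0.     -1.    ]]
```

View pics/c3.png

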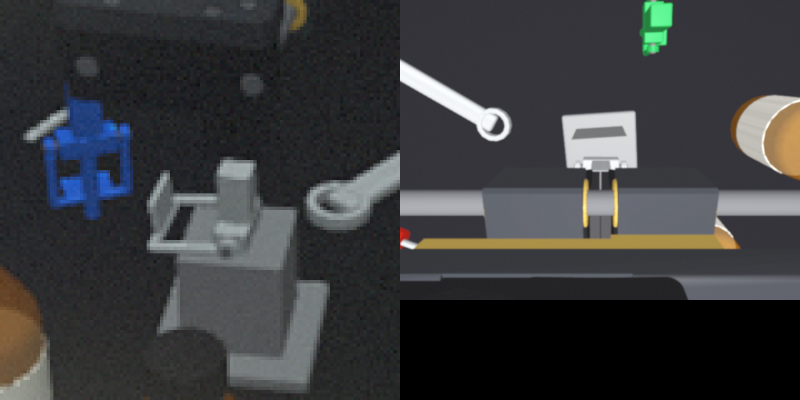

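View pics/s3.png

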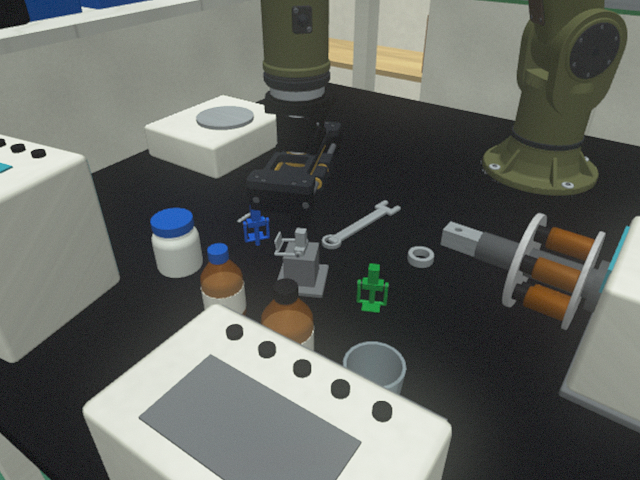

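View pics/w3.png

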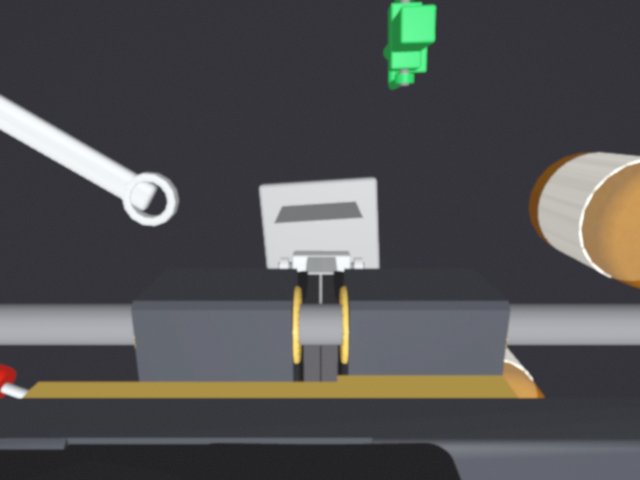

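```bash
python3 - <<'E'
from h import *
np.set_printoptions(precision=1,suppress=True)
p=np.array([.5696,-.188,0])
for z in(.067,.081,.137,.2,.3): print(z,proj("scene",p+[0,0,z]),proj("wrist",p+[0,0,z]))
E
```

```text
0.067 [[300.4 242.6]] [[321.9 270. ]]
0.081 [[300.2 234.2]] [[322.  280.4]]
0.137 [[299.4 198.9]] [[322.6 342.7]]
0.2 [[298.3 154.9]] [[324.4 521. ]]
0.3 [[296.3  74. ]] [[  307.2 -1216.6]]
```

```bash
python3 - <<'E'
import cv2,numpy as np
f=lambda a:np.clip((a/255.)**.45*255,0,255).astype('uint8')
t=cv2.imread("pics/s3.png");w=cv2.imread("pics/w3.png")
cv2.imwrite("pics/c3b.png",np.hstack([f(cv2.resize(t[130:290,230:360],(390,480),interpolation=3)),f(cv2.resize(w[230:390,250:386],(408,480),interpolation=3))]))
E
```

```text
(no output)
```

View pics/c3b.png

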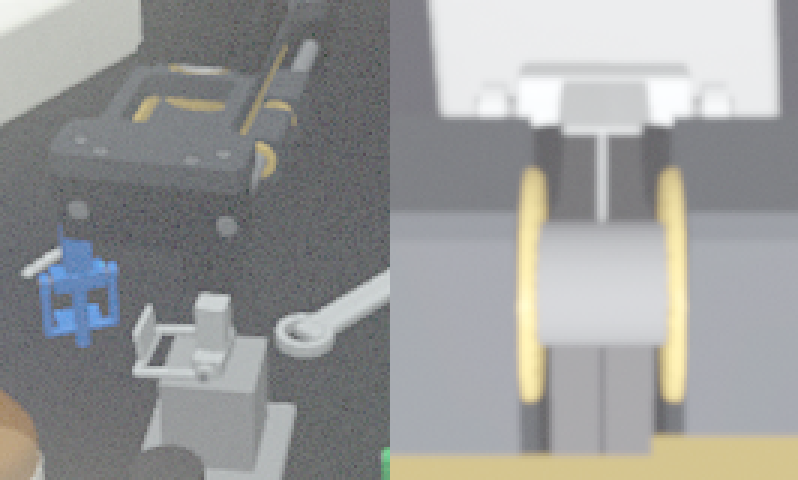

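```bash
python3 - <<'E'
from h import *
s=ctrl.get_state();M=R.from_rotvec(s["tool_rot"]).as_matrix();p=s["position"];print(s["time"],p)
def box(im,n,x,y,z,col,g=1,o=(0,0)):
    P=np.array([[a,b,c] for a in x for b in y for c in z]);q=(proj(n,p+P@M.T)-o)*g
    for i in range(8):
        for j in range(i):
            if bin(i^j).count("1")==1: cv2.line(im,tuple(int(v) for v in q[i]),tuple(int(v) for v in q[j]),col,1)
f=lambda a:np.clip((a/255.)**.45*255,0,255).astype('uint8')
save("scene","s4.png");t=cv2.imread("pics/s4.png")
o=np.array([210,80]);im=f(cv2.resize(t[80:290,210:410],(760,798)[:2],interpolation=3)) if 0 else f(cv2.resize(t[80:280,210:410],(600,600),interpolation=3))
box(im,"scene",(-.0375,.0375),(-.095,.095),(-.056,-.15),(0,255,255),3,o)
box(im,"scene",(-.0095,.0095),(-.015,.015),(-.056,.014),(0,0,255),3,o)
cv2.imwrite("pics/s4c.png",im)
E
```

```text
4.7 [ 0.56955972 -0.18800752  0.08104467]
```

View pics/s4c.png

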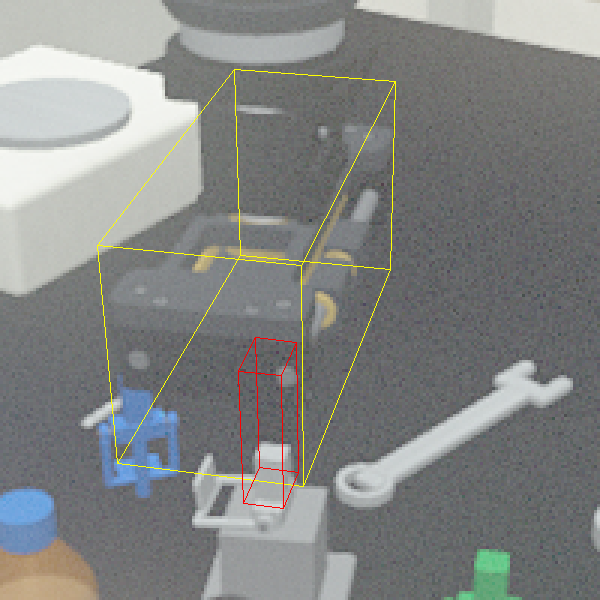

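```bash
python3 - <<'E'
from h import *
np.set_printoptions(precision=1,suppress=True)
p=np.array([.2037,-.6173,.2061]);M=R.from_rotvec([3.1016,.4987,-.0001]).as_matrix()
for h in(.014,-.005,-.02,-.035):
    print(h,[proj("scene",p+M@[x,y,h])[0] for y in(-.0435,.0435) for x in (-.0095,.0095)])
t=cv2.imread("pics/scene0.png")
f=lambda a:np.clip((a/255.)**.45*255,0,255).astype('uint8')
im=f(cv2.resize(t[0:60,190:290],(800,480),interpolation=3))
for h,c in((.014,(0,0,255)),(-.02,(0,255,0))):
  for y in(-.0435,.0435):
    a,b=[((proj("scene",p+M@[x,y,h])[0]-[190,0])*8).astype(int) for x in(-.0095,.0095)]
    cv2.line(im,tuple(map(int,a)),tuple(map(int,b)),c,2)
cv2.imwrite("pics/s0c.png",im)
E
```

```text
0.014 [array([257.9,  50.6]), array([254.6,  52.8]), array([220.6,  47.8]), array([216.8,  49.9])]
-0.005 [array([257.3,  41.3]), array([253.9,  43.4]), array([219.6,  38.7]), array([215.8,  40.7])]
-0.02 [array([256.8,  33.9]), array([253.4,  35.9]), array([218.9,  31.3]), array([215. ,  33.3])]
-0.035 [array([256.3,  26.3]), array([252.9,  28.2]), array([218.1,  23.9]), array([214.2,  25.7])]
```

View pics/s0c.png

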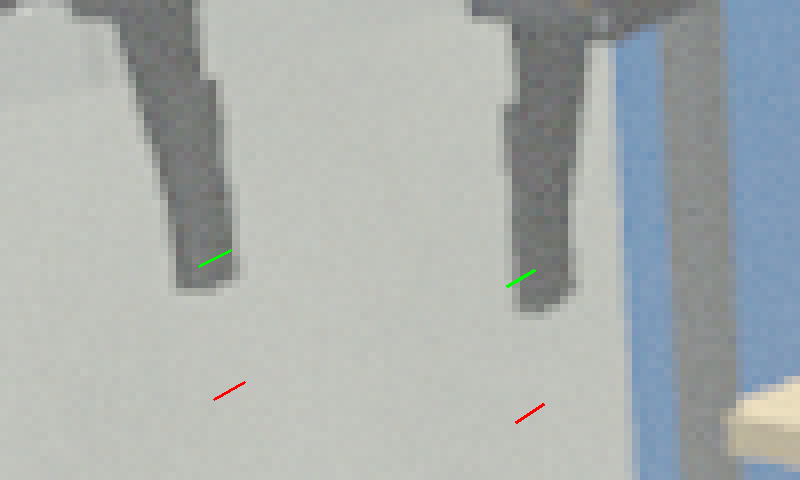

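The fingers shut on nothing. The pictures (start view and now) show the fingertips about 13 mm *behind* the reported TCP rather than 14 mm ahead, so they closed just above the post; the pin hasn't moved. I'll correct using the measured tip: open and go 25 mm lower.

Request:
step_arm(plan=[[[0,0,0],[0,0,-0.01],110],[[0,0,0],[0,0,-0.01],110],[[0,0,0],[0,0,-0.01],110],[[0,0,0],[0,0,-0.01],110],[[0,0,0],[0,0,-0.01],110],[[0,0,0],[0,0,0.0],110],[[0,0,0],[0,0,0.012],110],[[0,0,0],[0,0,0.02],110],[[0,0,0],[0,0,0.025],110],[[0,0,0],[0,0,0.025],110]])

```text
time: 6.0
position: [0.5693, -0.1879, 0.0555]
tool_rot: [-1.754, -2.606, 0.0]
ft_force: [-0.2, -0.2, -0.1]
grip_width: 0.573
```

```bash
cat >> h.py <<'E'
gam=lambda a:np.clip((a/255.)**.45*255,0,255).astype('uint8')
def show(f,*crops,h=480):
    out=[]
    for n,(x0,y0,x1,y1) in crops:
        im=ctrl.get_image(n)[y0:y1,x0:x1,::-1]; out.append(gam(cv2.resize(im,(int((x1-x0)*h/(y1-y0)),h),interpolation=3)))
    cv2.imwrite("pics/"+f,np.hstack(out))
E
python3 - <<'E'
from h import *
s=ctrl.get_state();print(s["time"],s["position"],s["grip_width"],s["ft_force"])
show("c5.png",("scene",(230,150,350,290)),("wrist",(200,180,440,400)),h=420)
E
```

```text
6.0 [ 0.56928589 -0.18786054  0.05548727] 0.5732102126232735 [-0.24214354 -0.24312319 -0.080087  ]
```

View pics/c5.png

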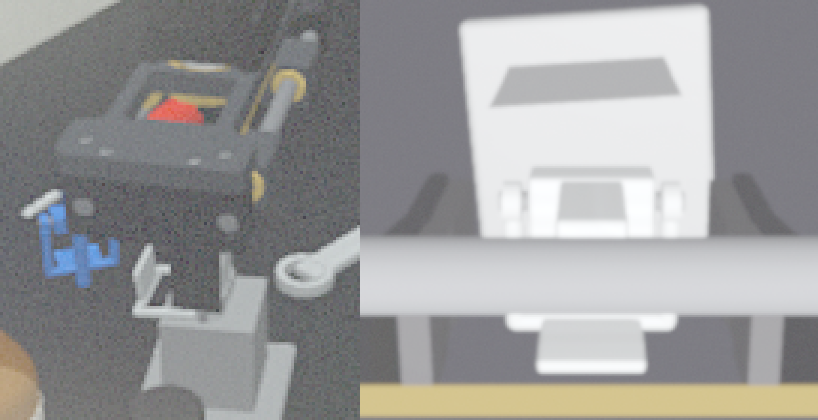

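```bash
python3 - <<'E'
from h import *
np.set_printoptions(precision=1,suppress=True)
s=ctrl.get_state();M=R.from_rotvec(s["tool_rot"]).as_matrix();p=s["position"]
w=s["grip_width"]*.087/2
for h in(.014,-.01,-.0135,-.017):
  print(h,p[2]-h,[((proj("scene",p+M@[x,y,h])[0]-[230,150])*3) for x,y in((-.0095,w),(.0095,w),(-.0095,w+.008),(.0095,w+.008))])
E
```

```text
0.014 0.04226449507102904 [array([179.3, 349.4]), array([219.3, 354.7]), array([174.8, 359.8]), array([215.1, 365.2])]
-0.01 0.06626449507102904 [array([177.6, 307.2]), array([218.4, 312.4]), array([173. , 317.4]), array([214.2, 322.7])]
-0.0135 0.06976449507102904 [array([177.4, 300.9]), array([218.2, 306.1]), array([172.8, 311.1]), array([214. , 316.3])]
-0.017 0.07326449507102904 [array([177.1, 294.6]), array([218.1, 299.7]), array([172.5, 304.7]), array([213.9, 310. ])]
```

Fingertips are now at z≈0.070, beside the post and above the head. Closing.

Request:
step_arm(plan=[[[0,0,0],[0,0,0],255],[[0,0,0],[0,0,0],255],[[0,0,0],[0,0,0],255],[[0,0,0],[0,0,0],255],[[0,0,0],[0,0,0],255],[[0,0,0],[0,0,0],255],[[0,0,0],[0,0,0],255],[[0,0,0],[0,0,-0.005],255],[[0,0,0],[0,0,-0.015],255],[[0,0,0],[0,0,-0.02],255]], squeeze=30)

```text
time: 7.35
position: [0.5701, -0.1881, 0.0772]
tool_rot: [1.753, 2.605, 0.0]
ft_force: [0.5, 0.2, -1.2]
grip_width: 0.159
```

```bash
python3 - <<'E'
from h import *
s=ctrl.get_state();print(s["time"],s["position"],s["grip_width"]*87,s["ft_force"])
show("c6.png",("scene",(230,150,350,290)),("wrist",(200,180,440,400)),h=420)
E
```

```text
7.35 [ 0.57011118 -0.1881083   0.07715372] 13.836386226645974 [ 0.54703292  0.22806333 -1.23184831]
```

View pics/c6.png

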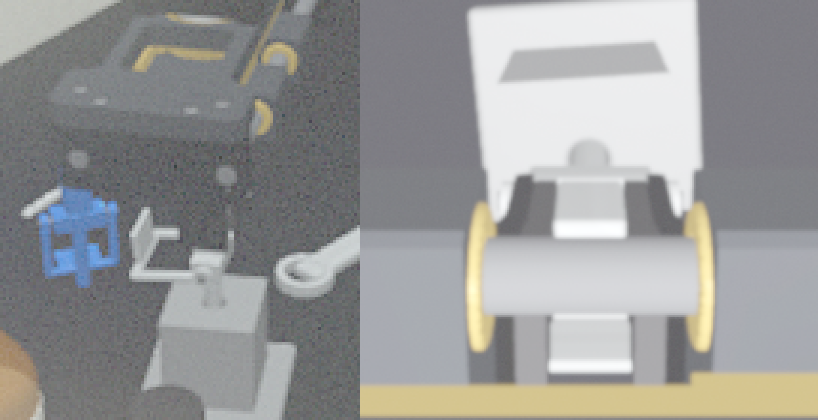

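Pin gripped (13.8 mm) and rising with the jaws. Lifting clear and moving toward the shaft, turning the loop towards the free end.

Request:
step_arm(plan=[[[0,0,0],[0,0,-0.025],255],[[0,0,0],[0,0,-0.05],255],[[0,0,0.08],[0.01,-0.002,-0.08],255],[[0,0,0.19],[0.045,-0.01,-0.105],255],[[0,0,0.3],[0.085,-0.019,-0.109],255],[[0,0,0.386],[0.12,-0.026,-0.109],255],[[0,0,0.386],[0.1415,-0.031,-0.109],255],[[0,0,0.386],[0.1515,-0.033,-0.109],255],[[0,0,0.386],[0.1515,-0.033,-0.109],255],[[0,0,0.386],[0.1515,-0.033,-0.109],255]])

```text
time: 8.7
position: [0.4824, -0.061, 0.185]
tool_rot: [2.223, 2.22, 0.0]
ft_force: [0.2, -0.1, -1.0]
grip_width: 0.158
```

```bash
python3 - <<'E'
from h import *
np.set_printoptions(precision=4,suppress=True)
s=ctrl.get_state();print(s["time"],s["position"],s["grip_width"]*87,s["ft_force"],s["torque"],s["qd"]);print(R.from_rotvec(s["tool_rot"]).as_matrix())
c=cal("wrist");np.savez("w7.npz",k=c[0],r=c[1],t=c[2])
save("wrist","w7.png");save("scene","s7.png");s=ctrl.get_state();print(s["position"])
print(proj("wrist",[.482,.0007,.112]),proj("wrist",[[.470,-.0153,.112],[.494,-.0153,.112]]))
E
```

```text
8.7 [ 0.4824 -0.061   0.185 ] 13.761747425825268 [ 0.2053 -0.0544 -1.0128] [-0.0188 -0.1491  0.053 ] [ 0.0029  0.0077  0.001  -0.0027 -0.0027  0.0023 -0.0018]
[[ 0.0012  1.      0.0002]
 [ 1.     -0.0012 -0.0001]
 [-0.0001  0.0002 -1.    ]]
[ 0.4823 -0.0609  0.1849]
[[320.495  133.7598]] [[299.9095 162.0126]
 [341.1403 161.9639]]
```

View pics/w7.png

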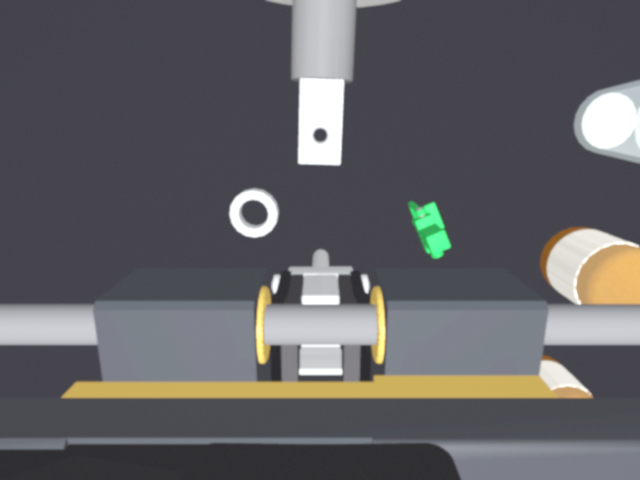

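View pics/s7.png

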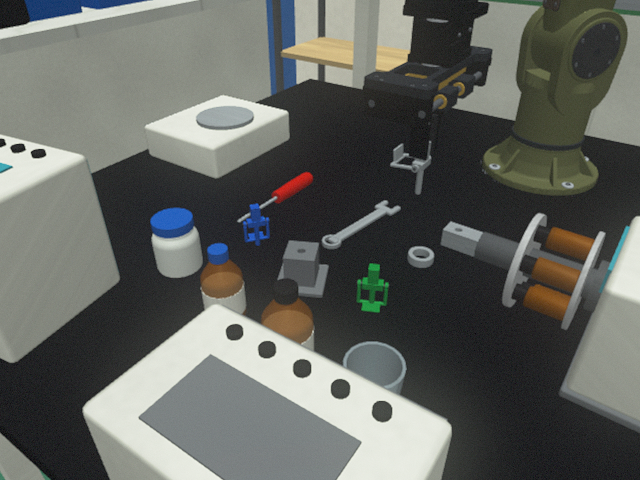

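Pin held upright with the loop on the free-end side; the hole appears at wrist (320,135), matching the predicted (320.5,133.8). Refining.

```bash
python3 - <<'E'
from h import *
np.set_printoptions(precision=4,suppress=True)
d=np.load("w7.npz");c=(d["k"],d["r"],d["t"])
g=cv2.cvtColor(cv2.imread("pics/w7.png"),cv2.COLOR_BGR2GRAY).astype(float)
sub=g[122:148,308:333];wt=np.clip(200-sub,0,None);wt[wt<60]=0;ys,xs=np.mgrid[122:148,308:333]
u,v=(wt*xs).sum()/wt.sum(),(wt*ys).sum()/wt.sum();print("hole px",u,v,atz("w",(u,v),.112,c),"area",(wt>60).sum())
E_=[]
for r in range(90,158,6):
    row=g[r,285:360];a=np.where(row>140)[0];L,Rr=a[0],a[-1]
    l=285+L-1+(140-row[L-1])/(row[L]-row[L-1]);rr=285+Rr+(row[Rr]-140)/(row[Rr]-row[Rr+1])
    A,B=atz("w",(l,r),.112,c),atz("w",(rr,r),.112,c);E_.append((A[0],B[0],(A[1]+B[1])/2));
E_=np.array(E_);print(E_);print("slopes deg",[np.degrees(np.polyfit(E_[:,2],E_[:,i],1)[0]) for i in(0,1)],E_[:,:2].mean())
col=g[145:185,318:322].mean(1);i=np.where(col<140)[0][0];print("end row",145+i,atz("w",(320,145+i-.5),.112,c))
s7=cv2.imread("pics/s7.png");
cv2.imwrite("pics/c7.png",gam(np.hstack([cv2.resize(s7[130:210,370:450],(400,400),interpolation=3),cv2.resize(cv2.imread("pics/w7.png")[240:400,240:400],(400,400),interpolation=3)])))
# pin shank & tip predicted in scene
s=ctrl.get_state();p=s["position"]
print((proj("scene",[p+[0,0,-.038],p,p+[0,0,.034]])-[370,130])*5)
print((proj("w",[p+[0,0,-.038],p+[0,0,-.02]],c)-[240,240])*2.5)
E
```

```text
hole px 319.8255878284924 134.68582295988935 [ 0.4817 -0.      0.112 ] area 123
[[ 0.4697  0.4953  0.0243]
 [ 0.4695  0.4952  0.0211]
 [ 0.4695  0.4951  0.0179]
 [ 0.4693  0.4951  0.0147]
 [ 0.4692  0.4949  0.0114]
 [ 0.4691  0.4948  0.0081]
 [ 0.469   0.4948  0.0048]
 [ 0.469   0.4947  0.0015]
 [ 0.4688  0.4945 -0.0019]
 [ 0.4687  0.4944 -0.0052]
 [ 0.4685  0.4943 -0.0086]
 [ 0.4684  0.4942 -0.0121]]
slopes deg [np.float64(1.9469894933786227), np.float64(1.8008751438006512)] 0.481917475008782
end row 165 [ 0.4818 -0.0169  0.112 ]
[[235.8348 310.1999]
 [252.2067 178.2779]
 [267.8047  52.5916]]
[[202.5403  35.4848]
 [202.6904  62.5393]]
```

View pics/c7.png

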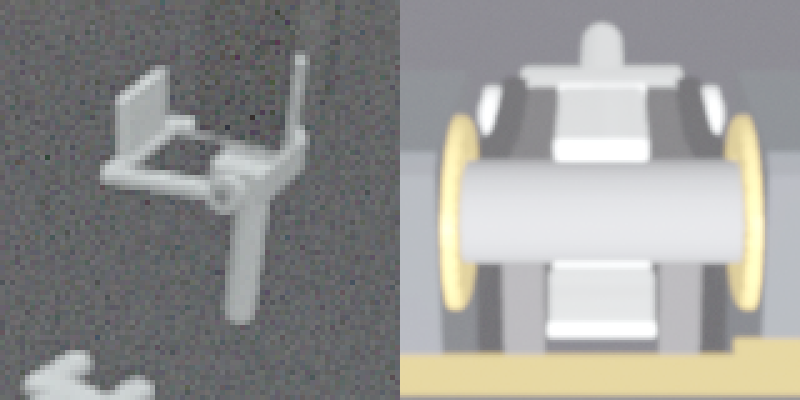

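Hole (0.482, 0.000); the shaft is yawed about 1.9°, and the pin axis matches the TCP within 1 mm. Moving over the hole with the tip ~8 mm above.

Request:
step_arm(plan=[[[0,0,0.03],[0.015,0,0],255],[[0,0,0.03],[0.035,0,0],255],[[0,0,0.03],[0.05,0,0.005],255],[[0,0,0.03],[0.058,0,0.012],255],[[0,0,0.03],[0.061,0,0.02],255],[[0,0,0.03],[0.061,0,0.026],255],[[0,0,0.03],[0.061,0,0.027],255],[[0,0,0.03],[0.061,0,0.027],255],[[0,0,0.03],[0.061,0,0.027],255],[[0,0,0.03],[0.061,0,0.027],255]])

```text
time: 10.05
position: [0.4821, 0.0009, 0.1583]
tool_rot: [2.254, 2.187, 0.0]
ft_force: [0.2, 0.1, -0.4]
grip_width: 0.155
```

```bash
python3 - <<'E'
from h import *
np.set_printoptions(precision=4,suppress=True)
s=ctrl.get_state();print(s["time"],s["position"],s["grip_width"]*87,s["ft_force"],s["torque"]);M=R.from_rotvec(s["tool_rot"]).as_matrix();print(M[:,0])
show("c8.png",("scene",(400,160,520,280)),("wrist",(240,200,400,360)),h=400)
print((proj("scene",[s["position"]+[0,0,-.038],[.482,.0003,.112]])-[400,160])*400/120)
E
```

```text
10.05 [0.4821 0.0009 0.1583] 13.524378168549536 [ 0.2379  0.1193 -0.3581] [-0.0368 -0.1039  0.0081]
[ 0.0301  0.9995 -0.0002]
[[197.359  211.5025]
 [192.7481 228.9185]]
```

View pics/c8.png

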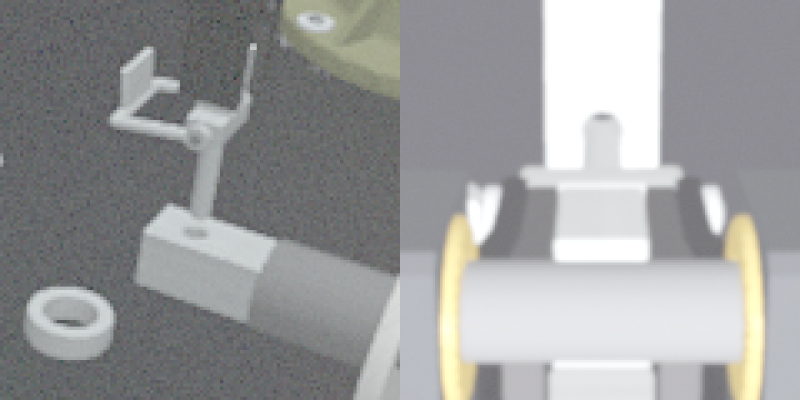

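```bash
python3 - <<'E'
from h import *
np.set_printoptions(precision=1,suppress=True)
s=ctrl.get_state();p=s["position"];M=R.from_rotvec(s["tool_rot"]).as_matrix();x=M[:,0]
f=lambda P:(proj("wrist",P)-[240,200])*2.5
t=p+[0,0,-.038]
print("tip c,far",f([t,t+x*.0035,t+[0,0,.002]+x*.004]))
for y in(-.0005,.0,.0005,.001,.002):
    q=np.array([.482,y,.112]);print(y,"hole far bore,chamf,c",f([q+x*.0045-[0,0,.001],q+x*.0055]).tolist(), (proj("scene",q)[0]-[400,160])*400/120)
E
```

```text
tip c,far [[202.8 136.2]
 [202.8 120.3]
 [202.8 120.7]]
-0.0005 hole far bore,chamf,c [[202.606080941989, 110.52189262991305], [202.6163749348308, 107.35549396002767]] [190.8 228.3]
0.0 hole far bore,chamf,c [[202.53885631224747, 108.32818429623188], [202.54880532540497, 105.1486616498422]] [192.  228.7]
0.0005 hole far bore,chamf,c [[202.471560366791, 106.13214875185768], [202.48116366039, 102.939475994649]] [193.2 229.1]
0.001 hole far bore,chamf,c [[202.40419299207645, 103.93378229156866], [202.41344982446464, 100.72793322806255]] [194.5 229.5]
0.002 hole far bore,chamf,c [[202.26924349949016, 99.53004176298961], [202.2778051773703, 96.29776125494004]] [196.9 230.3]
```

```bash
python3 - <<'E'
import cv2
im=cv2.imread("pics/c8.png")
cv2.imwrite("pics/c8b.png",cv2.resize(im[90:180,540:660],(720,540),interpolation=3))
E
```

```text
(no output)
```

View pics/c8b.png

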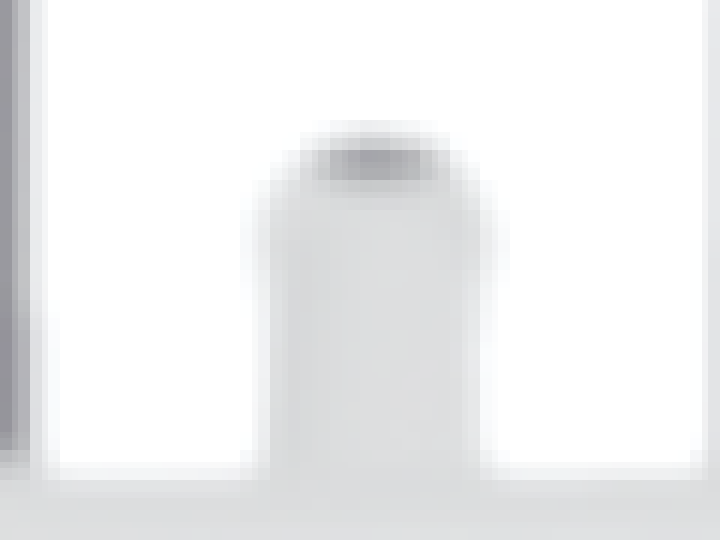

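The tip sits about 1.2 mm too far towards +y by the wrist view. Shifting and lowering just to the mouth, watching force.

Request:
step_arm(plan=[[[0,0,0],[-0.0012,0,0],255],[[0,0,0],[-0.0012,0,0.002],255],[[0,0,0],[-0.0012,0,0.004],255],[[0,0,0],[-0.0012,0,0.006],255],[[0,0,0],[-0.0012,0,0.007],255],[[0,0,0],[-0.0012,0,0.008],255],[[0,0,0],[-0.0012,0,0.009],255],[[0,0,0],[-0.0012,0,0.0095],255],[[0,0,0],[-0.0012,0,0.0095],255],[[0,0,0],[-0.0012,0,0.0095],255]])

```text
time: 11.4
position: [0.482, -0.0003, 0.1486]
tool_rot: [2.255, 2.188, -0.0]
ft_force: [-0.1, -0.3, -0.7]
grip_width: 0.157
```

```bash
python3 - <<'E'
from h import *
np.set_printoptions(precision=4,suppress=True)
s=ctrl.get_state();print(s["time"],s["position"],s["grip_width"]*87,s["ft_force"],s["torque"])
show("c9.png",("scene",(400,160,520,280)),("wrist",(280,230,360,310)),h=400)
E
```

```text
11.4 [ 0.482  -0.0003  0.1486] 13.663689461884202 [-0.1093 -0.3028 -0.6628] [-0.0192 -0.1601  0.0046]
```

View pics/c9.png

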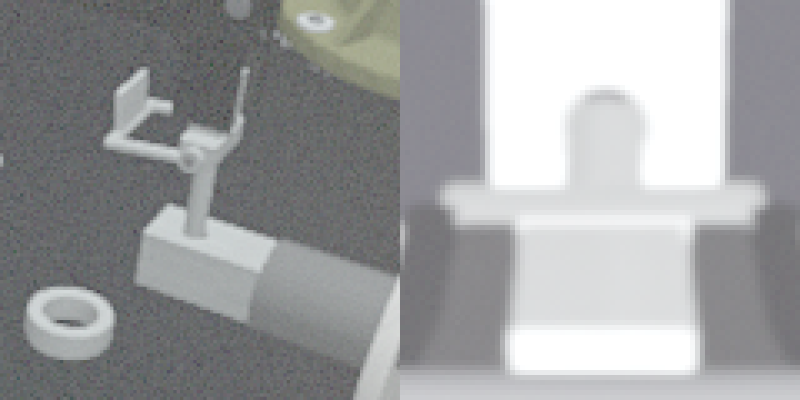

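No contact force at 1.5 mm below the mouth plane; the tip seems to be entering. Lowering 3.5 mm more.

Request:
step_arm(plan=[[[0,0,0],[0,0,0.0005],255],[[0,0,0],[0,0,0.001],255],[[0,0,0],[0,0,0.0015],255],[[0,0,0],[0,0,0.002],255],[[0,0,0],[0,0,0.0025],255],[[0,0,0],[0,0,0.003],255],[[0,0,0],[0,0,0.0035],255],[[0,0,0],[0,0,0.0035],255],[[0,0,0],[0,0,0.0035],255],[[0,0,0],[0,0,0.0035],255]])

```text
time: 12.75
position: [0.4819, -0.0002, 0.145]
tool_rot: [2.254, 2.188, -0.0]
ft_force: [-0.4, -0.3, -1.0]
grip_width: 0.157
```

```bash
python3 - <<'E'
from h import *
np.set_printoptions(precision=4,suppress=True)
s=ctrl.get_state();print(s["time"],s["position"],s["grip_width"]*87,s["ft_force"],s["torque"])
E
```

```text
12.75 [ 0.4819 -0.0002  0.145 ] 13.677313011609085 [-0.4447 -0.316  -1.0267] [ 0.029  -0.1253  0.0264]
```

Tip 5 mm below the face without force: it's in the hole. Continuing down in stages.

Request:
step_arm(plan=[[[0,0,0],[0,0,0.001],255],[[0,0,0],[0,0,0.002],255],[[0,0,0],[0,0,0.0035],255],[[0,0,0],[0,0,0.005],255],[[0,0,0],[0,0,0.0065],255],[[0,0,0],[0,0,0.008],255],[[0,0,0],[0,0,0.0095],255],[[0,0,0],[0,0,0.011],255],[[0,0,0],[0,0,0.012],255],[[0,0,0],[0,0,0.012],255]])

```text
time: 14.0
position: [0.4819, -0.0002, 0.1329]
tool_rot: [-2.254, -2.188, 0.0]
ft_force: [-0.1, -0.2, -0.6]
grip_width: 0.161
```

```bash
python3 - <<'E'
from h import *
np.set_printoptions(precision=4,suppress=True)
s=ctrl.get_state();print(s["time"],s["position"],s["grip_width"]*87,s["ft_force"],s["torque"])
show("c10.png",("scene",(400,160,520,280)),("wrist",(240,200,400,360)),h=400)
E
```

```text
14.0 [ 0.4819 -0.0002  0.1329] 13.97417694098096 [-0.0657 -0.1779 -0.5707] [ 0.0179 -0.0756  0.0334]
```

View pics/c10.png

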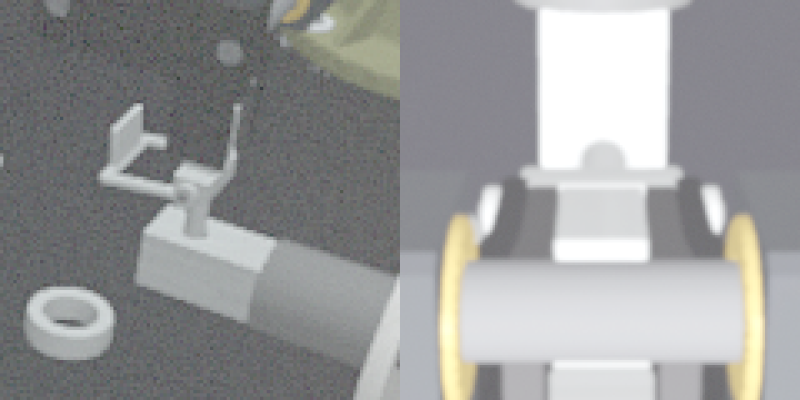

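Shank visibly in the hole, no force. Lowering 18 mm more, then the last part gently.

Request:
step_arm(plan=[[[0,0,0],[0,0,0.0015],255],[[0,0,0],[0,0,0.0035],255],[[0,0,0],[0,0,0.006],255],[[0,0,0],[0,0,0.0085],255],[[0,0,0],[0,0,0.011],255],[[0,0,0],[0,0,0.0135],255],[[0,0,0],[0,0,0.016],255],[[0,0,0],[0,0,0.0175],255],[[0,0,0],[0,0,0.018],255],[[0,0,0],[0,0,0.018],255]])

```text
time: 15.35
position: [0.4819, -0.0002, 0.115]
tool_rot: [2.254, 2.188, -0.0]
ft_force: [0.0, 0.0, -1.3]
grip_width: 0.156
```

Request:
step_arm(plan=[[[0,0,0],[0,0,0.0003],255],[[0,0,0],[0,0,0.0006],255],[[0,0,0],[0,0,0.0009],255],[[0,0,0],[0,0,0.0012],255],[[0,0,0],[0,0,0.0015],255],[[0,0,0],[0,0,0.0018],255],[[0,0,0],[0,0,0.002],255],[[0,0,0],[0,0,0.002],255],[[0,0,0],[0,0,0.002],255],[[0,0,0],[0,0,0.002],255]])

```text
time: 16.6
position: [0.4819, -0.0002, 0.113]
tool_rot: [2.254, 2.188, -0.0]
ft_force: [0.0, -0.8, -0.7]
grip_width: 0.157
```

```bash
python3 - <<'E'
from h import *
np.set_printoptions(precision=4,suppress=True)
s=ctrl.get_state();print(s["time"],s["position"],s["grip_width"]*87,s["ft_force"],s["torque"])
show("c11.png",("scene",(420,180,500,260)),("wrist",(240,200,400,360)),h=400)
E
```

```text
16.6 [ 0.4819 -0.0002  0.113 ] 13.680828662101222 [ 0.0361 -0.7972 -0.7344] [-0.007  -0.0447  0.0171]
```

View pics/c11.png

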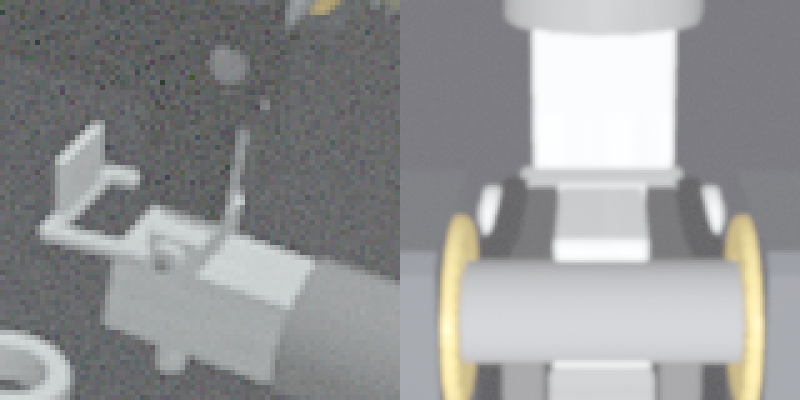

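Tip shows below the shaft; the head is about 1 mm from home. Feeling for the seat in small steps.

Request:
step_arm(plan=[[[0,0,0],[0,0,0.0003],255],[[0,0,0],[0,0,0.0006],255],[[0,0,0],[0,0,0.0009],255],[[0,0,0],[0,0,0.0012],255],[[0,0,0],[0,0,0.0012],255],[[0,0,0],[0,0,0.0012],255],[[0,0,0],[0,0,0.0012],255],[[0,0,0],[0,0,0.0012],255],[[0,0,0],[0,0,0.0012],255],[[0,0,0],[0,0,0.0012],255]])

```text
time: 17.95
position: [0.482, -0.0002, 0.1129]
tool_rot: [2.254, 2.188, -0.001]
ft_force: [-4.2, -0.2, 9.2]
grip_width: 0.155
```

Firm seat: 9 N at z=0.1129, matching the expected 0.1125 at grip height. Releasing and rising.

Request:
step_arm(plan=[[[0,0,0],[0,0,0],100],[[0,0,0],[0,0,0],100],[[0,0,0],[0,0,0],100],[[0,0,0],[0,0,0],100],[[0,0,0],[0,0,0],100],[[0,0,0],[0,0,-0.005],100],[[0,0,0],[0,0,-0.015],100],[[0,0,0],[0,0,-0.035],100],[[0,0,0],[0,0,-0.06],100],[[0,0,0],[0,0,-0.075],100]])

```text
time: 19.2
position: [0.4827, -0.0002, 0.1887]
tool_rot: [2.253, 2.186, 0.002]
ft_force: [-0.5, -0.8, 0.3]
grip_width: 0.606
```

```bash
python3 - <<'E'
from h import *
np.set_printoptions(precision=4,suppress=True)
s=ctrl.get_state();print(s["time"],s["position"],s["grip_width"]*87,s["ft_force"],s["torque"])
c=cal("wrist");np.savez("w12.npz",k=c[0],r=c[1],t=c[2])
save("wrist","w12.png");s=ctrl.get_state();print(s["position"])
show("c12.png",("scene",(420,180,500,260)),("wrist",(220,180,420,380)),h=400)
g=lambda P:(proj("scene",P)-[420,180])*5
h=np.array([.482,-.0003,.112]);d=np.array([.03,1,0])
print("scene underside,hinge,posttop,bar,tip",g([h,h+[0,0,.005],h+[0,0,.034],h+[0,0,.005]-.032*d,h-[0,0,.038]]))
print((proj("wrist",[h+[0,0,.034],h+[0,0,.005]-.032*d])-[220,180])*2)
E
```

```text
19.2 [ 0.4827 -0.0002  0.1887] 52.720631755098346 [-0.493  -0.8389  0.3306] [-0.0148 -0.0862 -0.0114]
[ 0.4836 -0.0002  0.1902]
scene underside,hinge,posttop,bar,tip [[186.9034 242.6636]
 [189.8891 226.3571]
 [207.7258 128.9429]
 [ 75.1671 187.7486]
 [165.0211 362.1731]]
[[200.4524 145.2295]
 [200.346  216.7204]]
```

View pics/c12.png

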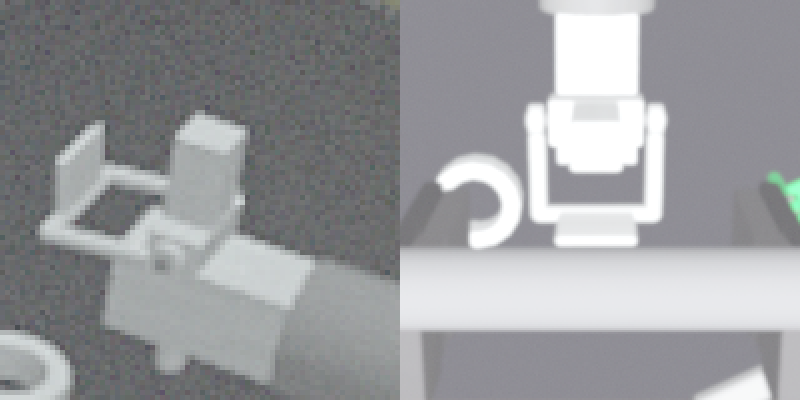

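The pin head is fully home and the tip protrudes below; the loop is level on the free-end side. Now closing the fingers and moving them above the tab (31 mm outward).

Request:
step_arm(plan=[[[0,0,0],[-0.01,0,0],255],[[0,0,0],[-0.02,0,0],255],[[0,0,0],[-0.031,0,0],255],[[0,0,0],[-0.031,0,0],255],[[0,0,0],[-0.031,0,0],255],[[0,0,0],[-0.031,0,0.01],255],[[0,0,0],[-0.031,0,0.025],255],[[0,0,0],[-0.031,0,0.037],255],[[0,0,0],[-0.031,0,0.037],255],[[0,0,0],[-0.031,0,0.037],255]])

```text
time: 20.6
position: [0.4812, -0.0311, 0.1499]
tool_rot: [2.254, 2.188, 0.0]
ft_force: [0.1, 0.1, -0.3]
grip_width: 0.005
```

```bash
python3 - <<'E'
from h import *
np.set_printoptions(precision=4,suppress=True)
s=ctrl.get_state();print(s["time"],s["position"],s["grip_width"]*87,s["ft_force"],s["torque"])
show("c13.png",("scene",(400,130,520,250)),("wrist",(220,180,420,380)),h=400)
M=R.from_rotvec(s["tool_rot"]).as_matrix();print((proj("scene",s["position"]+[0,0,.0135])-[400,130])*400/120)
E
```

```text
20.6 [ 0.4812 -0.0311  0.1499] 0.40618348133661863 [ 0.0513  0.0525 -0.3031] [ 0.0096 -0.1195  0.0009]
[[135.3412 188.7644]]
```

View pics/c13.png

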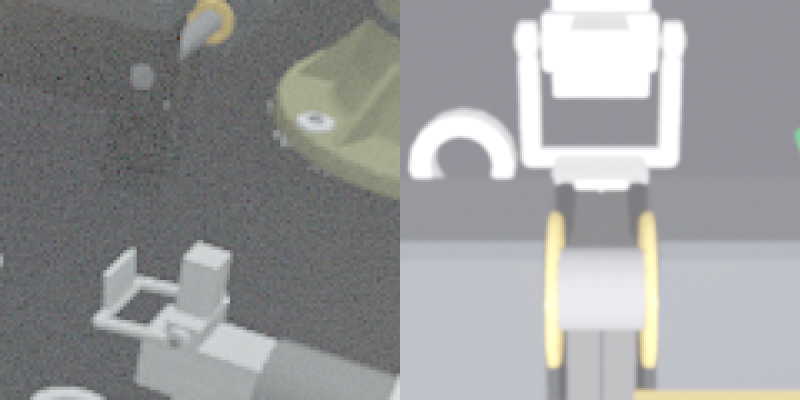

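Fingertips are right over the tab. Pressing down: first the free swing.

Request:
step_arm(plan=[[[0,0,0],[0,0,0.006],255],[[0,0,0],[0,0,0.012],255],[[0,0,0],[0,0,0.018],255],[[0,0,0],[0,0,0.023],255],[[0,0,0],[0,0,0.028],255],[[0,0,0],[0,0,0.033],255],[[0,0,0],[0,0,0.038],255],[[0,0,0],[0,0,0.043],255],[[0,0,0],[0,0,0.045],255],[[0,0,0],[0,0,0.045],255]])

```text
time: 21.95
position: [0.4809, -0.0312, 0.1047]
tool_rot: [-2.254, -2.188, 0.0]
ft_force: [0.7, -0.5, 0.6]
grip_width: 0.004
```

```bash
python3 - <<'E'
from h import *
np.set_printoptions(precision=4,suppress=True)
s=ctrl.get_state();print(s["time"],s["position"],s["grip_width"]*87,s["ft_force"],s["torque"])
show("c14.png",("scene",(400,160,520,280)),("wrist",(220,180,420,380)),h=400)
E
```

```text
21.95 [ 0.4809 -0.0312  0.1047] 0.3624915437473949 [ 0.7101 -0.4668  0.6492] [-0.0028 -0.1114 -0.0375]
```

View pics/c14.png

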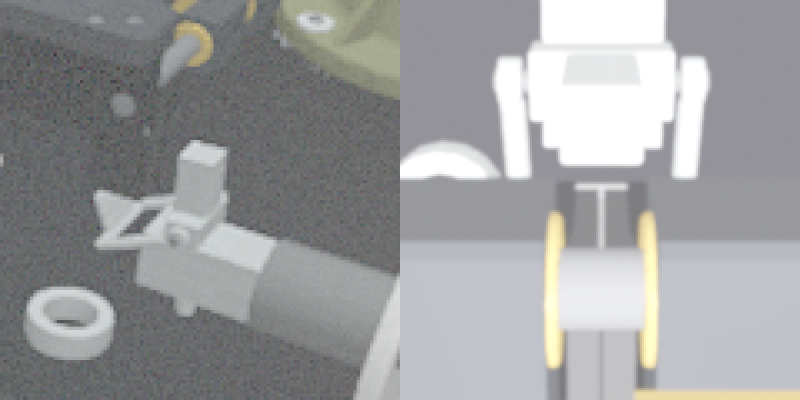

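Loop is swinging down (tab at scene crop (120,215)) with about 1 N. Now the snap, slower, to about 29 mm below the hinge line.

Request:
step_arm(plan=[[[0,0,0],[0,0,0.003],255],[[0,0,0],[0,0,0.006],255],[[0,0,0],[0,0,0.009],255],[[0,0,0],[0,0,0.012],255],[[0,0,0],[0,0,0.014],255],[[0,0,0],[0,0,0.016],255],[[0,0,0],[0,0,0.018],255],[[0,0,0],[0,0,0.02],255],[[0,0,0],[0,0,0.022],255],[[0,0,0],[0,0,0.022],255]])

```text
time: 23.3
position: [0.4812, -0.0314, 0.083]
tool_rot: [2.254, 2.187, -0.0]
ft_force: [0.0, -1.2, 2.7]
grip_width: 0.002
```

```bash
python3 - <<'E'
from h import *
np.set_printoptions(precision=4,suppress=True)
s=ctrl.get_state();print(s["time"],s["position"],s["grip_width"]*87,s["ft_force"],s["torque"])
show("c15.png",("scene",(400,160,520,280)),("wrist",(220,180,420,380)),h=400)
E
```

```text
23.3 [ 0.4812 -0.0314  0.083 ] 0.20990797231071426 [ 0.006  -1.2434  2.734 ] [-0.1994 -0.0484  0.0364]
```

View pics/c15.png

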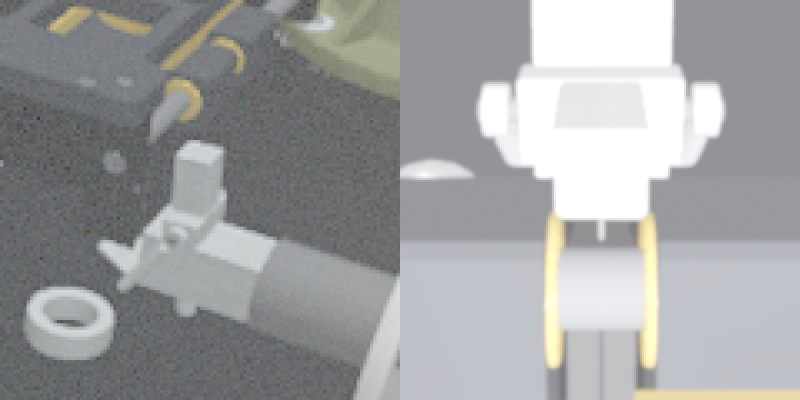

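The loop bar is at the end face, 2.7 N. Pressing on to about 29 mm below the hinge.

Request:
step_arm(plan=[[[0,0,0],[0,0,0.001],255],[[0,0,0],[0,0,0.002],255],[[0,0,0],[0,0,0.003],255],[[0,0,0],[0,0,0.004],255],[[0,0,0],[0,0,0.005],255],[[0,0,0],[0,0,0.006],255],[[0,0,0],[0,0,0.007],255],[[0,0,0],[0,0,0.008],255],[[0,0,0],[0,0,0.008],255],[[0,0,0],[0,0,0.008],255]])

```text
time: 24.65
position: [0.4808, -0.0314, 0.0747]
tool_rot: [-2.254, -2.188, 0.001]
ft_force: [0.9, 1.3, 0.8]
grip_width: 0.008
```

```bash
python3 - <<'E'
from h import *
np.set_printoptions(precision=4,suppress=True)
s=ctrl.get_state();print(s["time"],s["position"],s["grip_width"]*87,s["ft_force"],s["torque"])
show("c16.png",("scene",(420,190,500,270)),("wrist",(220,180,420,380)),h=400)
E
```

```text
24.65 [ 0.4808 -0.0314  0.0747] 0.700991788901245 [0.8844 1.3001 0.7738] [-0.0172 -0.1162  0.0334]
```

View pics/c16.png

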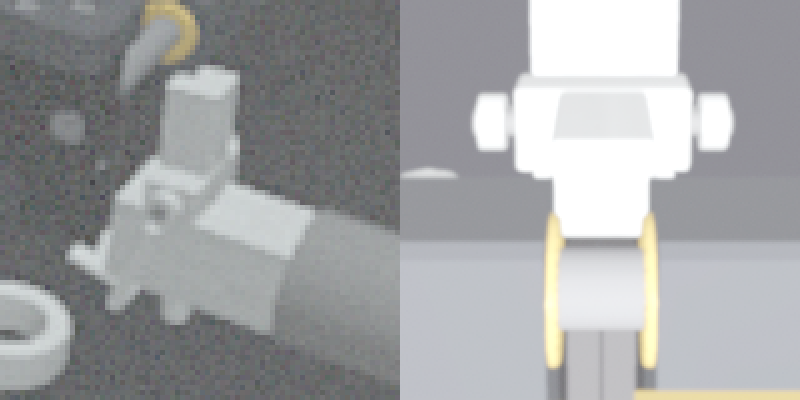

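Force fell from rising to ~0.8 N: it looks snapped. Rising straight up to check.

Request:
step_arm(plan=[[[0,0,0],[0,0,-0.002],255],[[0,0,0],[0,0,-0.008],255],[[0,0,0],[0,0,-0.02],255],[[0,0,0],[0,0,-0.04],255],[[0,0,0],[0,0,-0.065],255],[[0,0,0],[-0.01,0,-0.09],255],[[0,0,0],[-0.03,0,-0.11],255],[[0,0,0],[-0.05,0,-0.12],255],[[0,0,0],[-0.06,0,-0.12],255],[[0,0,0],[-0.06,0,-0.12],255]])

```text
time: 26.0
position: [0.4789, -0.0915, 0.1946]
tool_rot: [-2.255, -2.186, 0.0]
ft_force: [-0.3, -0.2, -0.5]
grip_width: 0.005
```

```bash
python3 - <<'E'
from h import *
np.set_printoptions(precision=4,suppress=True)
s=ctrl.get_state();print(s["time"],s["position"],s["ft_force"])
show("c17.png",("scene",(425,195,495,265)),("wrist",(250,50,400,200)),h=400)
save("scene","s17.png")
h=np.array([.482,-.0005,.117]);d=np.array([.03,.9995,0]);e=np.array([.9995,-.03,0])
g=lambda P:(proj("scene",P)-[425,195])*400/70
print("hinge end",g([h+e*.018]))
for a in(.2,.3,.38,.5,.6,.7):
    b=h-d*.032*np.sin(a)-[0,0,.032*np.cos(a)];t=-d*np.cos(a)+np.array([0,0,np.sin(a)])
    print(a,"bar nearend, tab tip mid, tab tip near",g([b+e*.018,b+t*.018,b+t*.018+e*.012]).tolist())
E
```

```text
26.0 [ 0.4789 -0.0915  0.1946] [-0.349  -0.1519 -0.5098]
hinge end [[154.6745 208.3562]]
0.2 bar nearend, tab tip mid, tab tip near [[108.21656311429577, 314.2395374544789], [72.77798853469059, 240.0404603461248], [50.480476731408025, 263.5030204632578]]
0.3 bar nearend, tab tip mid, tab tip near [[96.0774212593518, 306.78542662505345], [63.74091029137032, 227.35047706482274], [41.33104753082859, 250.66590258754042]]
0.38 bar nearend, tab tip mid, tab tip near [[86.79353629438083, 300.14996389520905], [57.35853215973618, 216.80822980356945], [34.86233997390985, 240.00799235502916]]
0.5 bar nearend, tab tip mid, tab tip near [[73.7019616946902, 289.1706159118803], [49.28324582731128, 200.48292503114615], [26.664520066259943, 223.51389480103128]]
0.6 bar nearend, tab tip mid, tab tip near [[63.661893152868416, 279.17366197321616], [43.996066655753175, 186.5403750244291], [21.28256383648282, 209.43614743895702]]
0.7 bar nearend, tab tip mid, tab tip near [[54.50685305353285, 268.5026089937581], [40.076373362475614, 172.42103988229377], [17.275681551835923, 195.187670133358]]
```

View pics/c17.png

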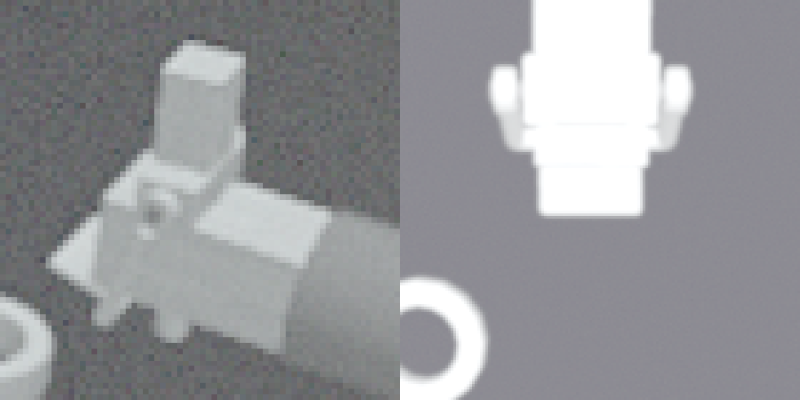

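Bar end at crop (105,315) and tab corner at (47,262) correspond to a loop angle of about 0.25: snapped under the shaft, well below 0.5. Head still flush, robot clear. One last overall look, then handing in.

```bash
python3 - <<'E'
from h import *
a=cv2.imread("pics/scene0.png").astype(int);b=cv2.imread("pics/s17.png").astype(int)
m=np.abs(a-b).max(2)>50
n,l,st,ce=cv2.connectedComponentsWithStats(m.astype('uint8'))
print([s[:5].tolist() for s in st[1:] if s[4]>15])
print(ctrl.get_state()["time"]); print(ctrl.close_job())
E
```

```text
[[186, 0, 34, 36, 356], [249, 0, 23, 39, 375], [339, 0, 134, 101, 8285], [606, 0, 10, 8, 58], [532, 5, 9, 10, 51], [592, 13, 35, 96, 836], [517, 16, 18, 75, 650], [452, 202, 16, 24, 291], [274, 227, 34, 29, 351], [449, 227, 11, 7, 26], [434, 232, 14, 20, 93], [297, 248, 7, 5, 23], [453, 250, 5, 5, 18]]
26.15
the job is handed in; nothing more can be done
None
```

View pics/s17.png

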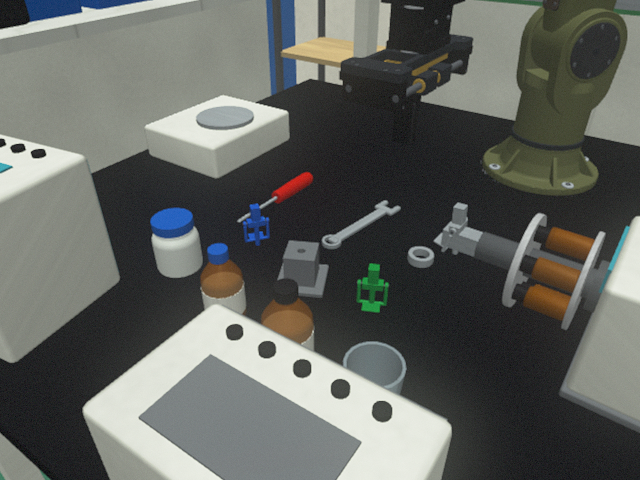

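The steel pin is through the cross hole with its head fully home, and its loop is snapped under the shaft's free end. I handed the job in at about 26 s of the 56 s allowed.

- **Insertion:** the pin went in without measurable resistance. It seated at about 9 N, within 0.5 mm of the expected height.
- **Loop:** pressing the tab reached 2.7 N in the readings taken between moves, then dropped to under 1 N. In the last picture the loop sits at about 0.25 rad, inside the 0.2 to 0.38 rad closed range.
- **Final state:** the head is still flush and the gripper is clear of everything. Comparing the first and last scene pictures, only the arm, the stand and the shaft end have changed, so nothing else was disturbed.

**Disagreements:**
- **First grasp missed:** the fingers closed just above the post without touching the pin. The pictures showed the fingertips about 13 mm behind the reported tool point, not 14 mm ahead as described. I corrected for that and the second grasp held.
- **Hole position:** the cameras disagreed on the hole's position along the shaft by 1 to 2 mm. I settled this from the wrist view just above the hole.

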